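# Gauge the depth of a blind bore

## Robot

A 7-joint arm with a two-finger parallel gripper is mounted at the origin on a cart in front of the work surface, level with it; the furniture and walls round the work are solid. World frame = base frame: x ahead of the robot, y to its left, z up, the work surface at z = 0. Lengths are in mm, angles in rad, forces in N, time in s.
With the tool pointing down it reaches from about 400 to 900 mm from the base axis. Payload 5.5 kg.
Tool frame: the origin (TCP) lies midway between the tips of the shut fingers; the grasp point (between the pads) lies 19 mm behind it; z points along the fingers, x is the direction in which the jaws open and shut, and the axes are right-handed (so a half turn about z gives the same grasp; the last joint's range is limited). The gripper opens to 85 mm and grips with 20 to 120 N. Pads are 22 mm wide; open, the fingers measure 114 mm over their backs; the gripper's body (76 mm by 85 mm) begins 54 mm behind the grasp point. The pads swing forward as they close: fully open they stand 13 mm farther back than shut.
Start: joints at [-0.89, 0.501, -0.427, 1.55, 0.221, 1.138, -0.21], TCP at [263.701, 594.106, 193.31] pointing down, gripper open.
Joint ranges: [-2.88, 2.88], [-0.31, 2.03], [-1.54, 1.56], [0.2, 2.42], [-1.41, 4.55], [0.19, 2.02], [-2.57, 2.57]. Speed limits (rad/s): [2.57, 2.57, 3.14, 3.14, 3.14, 3.14, 3.14].

## Interface

Orientations are given as a rotation vector (axis times angle).
In Python, from plant import env, eyes, ticket gives the robot as it stands. The module is installed in compiled form; this text tells all that it offers.
- The arm moves only by the shell command python3 -m pendant 'ROWS' [FORCE]. ROWS is JSON, a list of rows, each a list of 5 numbers: the opening, from -1 (shut) to 1 (fully open), then the shift along the tool's x, y, z as a fraction of full scale, then the turn about the tool's z as a fraction of full scale. In form: [[grip, tx, ty, tz, roll], ...]. A call has 1 to 12 rows; each row shifts and turns the pose as measured when the row begins, along the tool's axes as they then stand; what a row does not reach is not made up. Full scale, the value 1, is 0.03 m for a shift and pi rad for a turn. A row lasts 1/8 s, in which the tool goes at most 62.5 mm and 10.7 degrees, less where a joint would pass 70% of its speed; a pose out of reach is approached as far as the arm can. A call with a number of a shift or a turn outside -1 to 1 is refused whole. A call with a gripper value outside its range is refused whole. The fingers move at their own pace and stop on an object; FORCE is the grip in N (left out, the last holds). Time passes only in rows, so rows that do not move let the fingers close. It gives the time, the measured TCP pose, the force and the opening at its end, in the units of the state.
- env.sense(): the state, without advancing time (a new reading comes with each control period).
- eyes.snapshot(name): name is "scene" or "top" or "wrist"; returns a dict with "frame" (420x560x3 uint8, red, green, blue), "range_z" (420x560 float32, mm along the optical axis (not along the pixel's ray), 0 where there is no reading), "K" (3x3 intrinsics, pixels), "k1" (the pictures are not rectified: a ray, as slopes to the right and down, at radius r is drawn at 1 + k1 r^2 times it, then the intrinsics apply), "cam_to_world" (4x4, takes a point from camera to world coordinates). Camera axes: x right, y down, z forward; pixel columns grow to the right and rows downward; lengths in mm; the calibration is good to about 2 mm. A picture is of the moment at which its call begins.
- ticket.sign_off(): hands the job in, once; it reports no verdict.
The state is a dict: "time_s": time; "q": joint angles; "joint_vel": joint speeds; "tau": joint torques, N m; "eef_pos": TCP position; "tcp_rot": TCP orientation; "ft_force": force on the tool from outside, world axes, zero at the start; "wrist_torque": the same for the moment, N m; "gripper_width": opening from 0.0 (shut) to 1.0 (fully open).
Only numpy, scipy, OpenCV 4.12 (cv2) and the standard library are available. Lean on these libraries where they do the work, as an engineer would, in place of code of your own. Each camera call takes 0.05 s, during which the arm holds its last target. There are 200 camera calls.

## Task

Find out how deep the blind bore in the brass block is: lift the depth gauge by its head out of the bur block, lower the probe into the bore and press gently until the tip stands on the bottom, so that the face of the brass block slides the blue stop disc up the rod to mark the depth. Then draw it out straight and stand it back upright in its socket, with the disc still showing the depth. Leave the other things on the bench where they are.

Things in the scene. Friction and masses are not known exactly. Their poses are not given: they have to be found in the camera images.
- depth_gauge: depth gauge, loose, 80 to 120 g: a steel probe rod of 9 mm diameter, 106 mm long, with dark rings every 5 mm, below a knurled aluminium head (the place to grip) of 18 mm diameter and 30 mm height; 135 mm overall. The origin is the centre of the flat tip (its edge is chamfered 1.5 mm wide, 2.2 mm high); z runs up the rod, the head reaches from z = 105 to 135 mm. It starts upright in the socket of the bur block.
- stop_disc (a joint): the blue stop disc (foot 30 mm in diameter, 14 mm high with its hub) that slides on the gauge's rod: the value is the distance in m from the probe's tip to the disc's flat underside, i.e. the depth that the gauge shows; it starts at 21 to 23 mm and can go up to 75 mm. Friction holds it where it is left; it takes 2.5 N to slide it, more than the gauge weighs, so the gauge does not sink by its own weight once the disc lies on something.
- bore_mouth (a point): centre of the mouth of the bore, level with the flat top face (46 x 40 mm) of the brass block. The bore is vertical, 11 mm in diameter, blind and flat-bottomed; how deep it was drilled is not known: somewhere between 26 and 48 mm. Bore and block are hard: steel meets brass without give, so feel for the bottom slowly (about 10 to 15 mm/s); 5 to 10 N is plenty and 30 N would mark the work. The block is clamped in the vice.
- die_vice: low steel vice, fixed to the bench, 142 mm long, 58 mm wide (82 mm over its two hold-down lugs), that holds the brass block; origin on the bench under the bore, x along the vice with the screw at -x; jaws 40 mm high, face of the brass block 68 mm above the bench.
- socket_mouth (a point): centre of the mouth of the gauge's socket, on the top of the bur block, 34 mm above the bench; vertical hole of 10.5 mm diameter, 18 mm deep.
- socket_floor (a point): centre of the flat floor of that socket, where the probe's tip stands when the gauge is put away.
- bur_block: wooden bur block, fixed, 86 x 122 mm at its foot and 34 mm high; origin on the bench under the gauge's socket; a row of thin steel burs stands along y at x = 41 mm, up to 77 mm above the bench.
- loupe: black folding loupe, 22 x 51 x 26 mm, loose; origin at its underside. Leave alone.
- ring_clamp: wooden ring clamp, 30 x 101 x 19 mm, lying loose; origin at its underside. Leave alone.
- hammer: chasing hammer with beech handle, 75 x 226 x 22 mm, lying loose; origin at its underside. Leave alone.
- white_pen: white marker pen, 10 x 122 x 11 mm, lying loose; origin at its underside. Leave alone.
- disc_underside (a point): centre of the stop disc's flat underside, on the rod's axis; the face of the brass block pushes here.
Things that resemble listed ones, but are neither listed nor needed, are in the scene too. There is more than one size of the depth_gauge; the job needs the larger.

How it is judged:
By the outcome, as a careful person would: the job done as asked, in the order asked, and still so for the second after the job is handed in, with the robot touching nothing.
It also fails if it takes over 64 s, if anything falls off the work surface, if the arm or the gripper's body presses on something with over 40 N, if the wrist force passes 120 N, or if a joint passes its speed limit or range.

## Working session

There is one attempt and no reset: what is moved stays moved. The work goes in short steps, Python scripts to look and compute and a shell command to move; the robot and the scene stay as the last step left them, time stands still between calls to the robot, and variables do not carry over. Pictures are saved under pics/ and viewed, about 8 in all and at most 12, crops included, and the job is handed in when it is done.

```bash
mkdir -p pics; cat > h.py <<'E'
import numpy as np, cv2
from plant import env, eyes, ticket
def snap(n,f):
    s=eyes.snapshot(n); cv2.imwrite(f'pics/{f}.png',s['frame'][:,:,::-1]); np.savez(f'pics/{f}.npz',**s); return s
def load(f): return dict(np.load(f'pics/{f}.npz'))
def ray(s,u,v):
    K=s['K'];x=np.array([(u-K[0,2])/K[0,0],(v-K[1,2])/K[1,1]]);d=x.copy();k=float(s['k1'])
    for _ in range(20): d=x/(1+k*(d@d))
    T=s['cam_to_world'];return T[:3,3],T[:3,:3]@np.array([d[0],d[1],1])
def plane(s,u,v,z):
    o,r=ray(s,u,v);return o+r*(z-o[2])/r[2]
def pt(s,u,v):
    o,r=ray(s,u,v);return o+r*float(s['range_z'][int(v),int(u)])
def proj(s,p):
    T=s['cam_to_world'];c=T[:3,:3].T@(np.array(p)-T[:3,3]);d=c[:2]/c[2];d=d*(1+float(s['k1'])*(d@d));K=s['K']
    return K[0,0]*d[0]+K[0,2],K[1,1]*d[1]+K[1,2]
E
python3 - <<'E'
from h import *
print({k:np.round(v,3) for k,v in env.sense().items()})
for n in('scene','top'):
    s=snap(n,n+'0'); print(n,s['K'],s['k1'],s['cam_to_world'])
a=cv2.imread('pics/top0.png');
E
```

```text
{'time_s': np.float64(0.0), 'q': array([-0.89 ,  0.502, -0.427,  1.551,  0.221,  1.138, -0.21 ]), 'joint_vel': array([ 0.001,  0.001, -0.   , -0.002,  0.   ,  0.001,  0.001]), 'tau': array([-1.0000e-03, -5.6950e+01, -5.8170e+00, -2.8094e+01,  1.1000e-02,
        1.2000e-02, -0.0000e+00]), 'eef_pos': array([263.471, 593.393, 192.278]), 'tcp_rot': array([ 2.633,  1.712, -0.003]), 'ft_force': array([ 0.477, -0.028,  0.949]), 'wrist_torque': array([-0.018, -0.001, -0.036]), 'gripper_width': np.float64(0.994)}
scene [[474.69250732   0.         276.76585684]
 [  0.         474.69250732 214.02305571]
 [  0.           0.           1.        ]] 0.05274667701920225 [[ 7.42971136e-01 -4.03196378e-01  5.34253284e-01  8.02282278e+01]
 [-6.69041663e-01 -4.70532364e-01  5.75310827e-01 -4.81904261e+02]
 [ 1.94202192e-02 -7.84877044e-01 -6.19347140e-01  7.15473153e+02]
 [ 0.00000000e+00  0.00000000e+00  0.00000000e+00  1.00000000e+00]]
top [[466.06654322   0.         284.53558999]
 [  0.         466.06654322 215.77060863]
 [  0.           0.           1.        ]] 0.033896553205015 [[ 2.44512258e-03 -9.82675872e-01  1.85316356e-01  4.15108299e+02]
 [-9.99992864e-01 -2.93640839e-03 -2.37665230e-03  1.06427913e+02]
 [ 2.87964337e-03 -1.85309222e-01 -9.82676040e-01  1.20608572e+03]
 [ 0.00000000e+00  0.00000000e+00  0.00000000e+00  1.00000000e+00]]
```

View pics/top0.png

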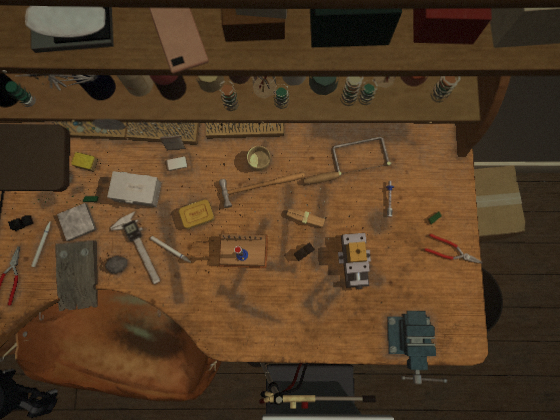

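View pics/scene0.png

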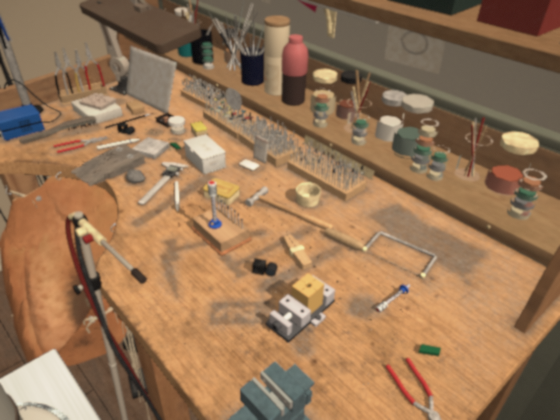

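The top view shows the gauge in the bur block at about (240,253) and the brass block at about (355,251). The smaller gauge lies at (390,200). In the scene view the gauge head is at (212,188) and the brass block at (309,290).

```bash
python3 - <<'E'
from h import *
t=load('top0');s=load('scene0')
a=cv2.imread('pics/top0.png')[215:300,200:385];b=cv2.imread('pics/scene0.png')[170:340,180:350]
a=cv2.resize(a,None,fx=4,fy=4,interpolation=cv2.INTER_CUBIC)
b=cv2.resize(b,None,fx=3.5,fy=3.5,interpolation=cv2.INTER_CUBIC)[:,:]
c=np.zeros((600,740,3),np.uint8);c[:340,:740]=a;cv2.imwrite('pics/c1.png',a)
for n,i in(('top0',t),('scene0',s)):
    h=cv2.cvtColor(i['frame'],cv2.COLOR_RGB2HSV)
    for nm,lo,hi in(('blue',(105,120,60),(130,255,255)),('yel',(17,120,120),(28,255,255)),('red',(170,120,80),(180,255,255))):
        m=cv2.inRange(h,lo,hi);k,_,st,ce=cv2.connectedComponentsWithStats(m)
        for j in range(1,k):
            if st[j,4]>12:
                u,v=ce[j]; print(n,nm,st[j],np.round(ce[j],1),np.round(pt(i,u,v)))
E
```

```text
top0 blue [237 250  11  10  48] [243.2 255.2] [533. 206.  49.]
top0 yel [206 123  77  12 337] [247.2 130. ] [870. 204.  25.]
top0 yel [271 124   5   5  16] [273.4 125.4] [883. 134.  26.]
top0 yel [ 71 152  23  16 239] [ 82.2 159.8] [785. 633.  27.]
top0 yel [179 200  35  27 606] [195.8 213.1] [644. 332.  26.]
top0 yel [349 242  18  19 275] [357.5 251. ] [546. -81.  32.]
scene0 blue [ 0 21  4  9 15] [ 1.1 25.2] [ 437. 1022.  285.]
scene0 blue [   0  105   43   35 1046] [ 19.6 121.3] [380. 939.  50.]
scene0 blue [211 221  10   7  41] [216.1 224.2] [535. 205.  41.]
scene0 blue [401 286   6   5  22] [403.6 288.2] [ 718. -173.   14.]
scene0 yel [74 74  6 19 52] [76.8 82.9] [ 615. 1083.   57.]
scene0 yel [190 121  18  11 146] [198.4 126.1] [780. 629.  28.]
scene0 yel [213 178  27  21 326] [225.7 188.1] [648. 320.  26.]
scene0 yel [203 184   5   8  31] [205.1 187.5] [610. 355.  26.]
scene0 yel [292 274  31  38 682] [309.7 290.7] [535. -86.  66.]
scene0 red [303   2  13   9  45] [310.4   6.2] [1043.  445.  364.]
```

View pics/c1.png

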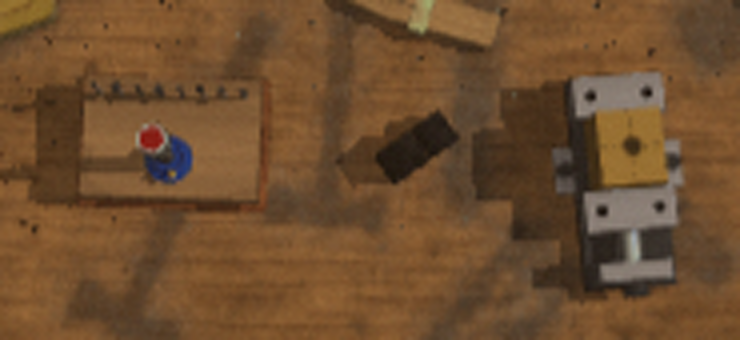

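```bash
cat >> h.py <<'E'
from scipy.spatial.transform import Rotation as Ro
def togo(p):
    e=env.sense();R=Ro.from_rotvec(e['tcp_rot']).as_matrix();d=R.T@(np.array(p)-e['eef_pos'])
    print('t',e['time_s'],'eef',np.round(e['eef_pos'],2),'F',np.round(e['ft_force'],1),'tilt z',np.round(R[:,2],4),'x',np.round(R[:,0],3),'w',e['gripper_width'],'\n togo/30',np.round(d/30,3))
E
python3 - <<'E'
from h import *
t=load('top0');s=load('scene0')
print('bore top',plane(t,357.6,251.2,68),'scene blk',plane(s,309.5,288,68))
print('head top',plane(t,237.7,249.2,151))
print('disc top',plane(t,242.2,254.5,50), 'scene disc',plane(s,215.5,224,45))
togo([538,205,230]);togo([538,205,117])
E
```

```text
bore top [541.99092579 -75.43542365  68.        ] scene blk [537.45926247 -82.97169645  68.        ]
head top [536.50069777 210.05823058 151.        ]
disc top [534.9373919 208.5285187  50.       ] scene disc [531.85985442 202.61115793  45.        ]
t 0.1 eef [263.5  593.43 192.37] F [0.1 0.1 0.5] tilt z [-8.0e-04 -1.6e-03 -1.0e+00] x [ 0.406  0.914 -0.002] w 0.9990546413583313 
 togo/30 [-8.124 13.616 -1.241]
t 0.1 eef [263.5  593.43 192.37] F [0.1 0.1 0.5] tilt z [-8.0e-04 -1.6e-03 -1.0e+00] x [ 0.406  0.914 -0.002] w 0.9990546413583313 
 togo/30 [-8.117 13.617  2.526]
```

```bash
python3 -m pendant '[[1,-0.58,0.97,-0.1,0],[1,-0.58,0.97,-0.1,0],[1,-0.58,0.97,-0.1,0],[1,-0.58,0.97,-0.1,0],[1,-0.58,0.97,-0.1,0],[1,-0.58,0.97,-0.1,0],[1,-0.58,0.97,-0.1,0],[1,-0.58,0.97,-0.1,0],[1,-0.58,0.97,-0.1,0],[1,-0.58,0.97,-0.1,0],[1,-0.58,0.97,-0.1,0],[1,-0.58,0.97,-0.1,0]]'; python3 -c "
from h import *
togo([535,207,230]);s=snap('wrist','w1');print(s['cam_to_world'])"
```

```text
time_s: 1.6
eef_pos: [500.0, 250.5, 223.4]
tcp_rot: [2.627, 1.721, -0.021]
ft_force: [-0.2, -0.2, 0.8]
gripper_width: 0.997
t 1.6 eef [499.97 250.47 223.4 ] F [-0.2 -0.2  0.8] tilt z [-0.0105 -0.0084 -0.9999] x [ 0.399  0.917 -0.012] w 0.9973272650243749 
 togo/30 [-0.865  1.648 -0.22 ]
[[ 3.99599165e-01  8.84456288e-01  2.40951412e-01  4.38681422e+02]
 [ 9.16603323e-01 -3.81897575e-01 -1.18290284e-01  2.80092636e+02]
 [-1.26038257e-02  2.68125564e-01 -9.63301524e-01  4.04779907e+02]
 [ 0.00000000e+00  0.00000000e+00  0.00000000e+00  1.00000000e+00]]
```

View pics/w1.png

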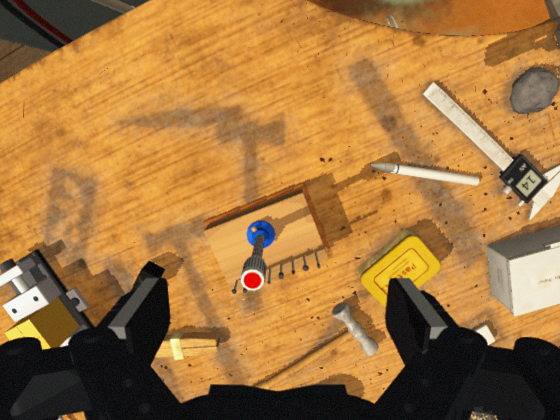

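The wrist view shows the gauge's red cap at (253,280), with a white rim, and the blue disc at about (260,234).

```bash
python3 - <<'E'
from h import *
s=load('w1');h=cv2.cvtColor(s['frame'],cv2.COLOR_RGB2HSV)
m=cv2.inRange(h,(0,150,120),(6,255,255))|cv2.inRange(h,(172,150,120),(180,255,255));m[:260]=0;m[300:]=0;m[:,:230]=0;m[:,275:]=0
v,u=np.nonzero(m);print(len(u),u.mean(),v.mean(),plane(s,u.mean(),v.mean(),151),pt(s,u.mean(),v.mean()))
m=cv2.inRange(h,(105,120,60),(130,255,255));m[:210]=0;m[260:]=0;m[:,:230]=0;m[:,290:]=0
v,u=np.nonzero(m);print(len(u),u.min(),u.max(),v.min(),v.max());print(plane(s,(u.min()+u.max())/2,(v.min()+v.max())/2,43))
togo([536,207,190])
E
```

```text
210 251.96190476190475 279.98571428571427 [538.11393473 212.5711447  151.        ] [537.92027168 212.70265519 151.49428292]
449 247 274 221 247
[537.04155818 213.42926584  43.        ]
t 1.65 eef [503.78 244.8  223.63] F [ 2.1 -4.4  1. ] tilt z [-0.0082 -0.0113 -0.9999] x [ 0.405  0.914 -0.014] w 1.0049541254113692 
 togo/30 [-0.701  1.496  1.126]
```

```bash
python3 -m pendant '[[1,-0.28,0.68,0.15,0],[1,-0.26,0.68,0.15,0],[1,0,0,0,0],[1,0,0,0,0]]'; python3 - <<'E'
from h import *
s=snap('wrist','w2');h=cv2.cvtColor(s['frame'],cv2.COLOR_RGB2HSV)
m=cv2.inRange(h,(0,150,120),(6,255,255))|cv2.inRange(h,(172,150,120),(180,255,255));m[:,:200]=0;m[:,360:]=0
k,_,st,ce=cv2.connectedComponentsWithStats(m)
for j in range(1,k):
  if st[j,4]>50: p=plane(s,*ce[j],151);print(st[j],p,pt(s,*ce[j]))
togo([538,212.5,117])
E
```

```text
time_s: 2.15
eef_pos: [534.6, 211.8, 213.2]
tcp_rot: [2.632, 1.709, -0.024]
ft_force: [0.5, 0.2, 0.1]
gripper_width: 1.005
[272 214  19  19 266] [538.01252562 212.6589462  151.        ] [538.02183878 212.65463105 150.96477125]
t 2.2 eef [534.65 211.67 213.23] F [-0.1  0.4  0.4] tilt z [-0.0108 -0.0117 -0.9999] x [ 0.407  0.913 -0.015] w 1.0010819799439525 
 togo/30 [0.119 0.107 3.206]
```

```bash
python3 -m pendant '[[1,0.05,0.04,0.62,0],[0.3,0.03,0.03,0.62,0],[0,0.02,0.02,0.62,0],[0,0.02,0.02,0.62,0],[0,0,0,0.55,0],[0,0,0,0,0]]' 40; python3 - <<'E'
from h import *
togo([538,212.6,118.5])
E
```

```text
time_s: 2.95
eef_pos: [533.5, 217.3, 114.6]
tcp_rot: [2.627, 1.721, -0.029]
ft_force: [-0.8, 0.4, -0.1]
gripper_width: 0.501
t 2.95 eef [533.5  217.3  114.62] F [-0.8  0.4 -0.1] tilt z [-0.0146 -0.011  -0.9998] x [ 0.399  0.917 -0.016] w 0.5005079717751402 
 togo/30 [-0.086  0.199 -0.13 ]
```

```bash
python3 -m pendant '[[0,-0.09,0.2,-0.13,0],[0,0,0,0,0]]' 40; python3 - <<'E'
from h import *
togo([538,212.6,118.5])
s=snap('wrist','w3')
E
```

```text
time_s: 3.2
eef_pos: [539.0, 212.7, 119.6]
tcp_rot: [2.626, 1.722, -0.026]
ft_force: [-0.1, 0.1, -0.1]
gripper_width: 0.504
t 3.2 eef [539.02 212.65 119.62] F [-0.1  0.1 -0.1] tilt z [-0.0131 -0.0104 -0.9999] x [ 0.399  0.917 -0.015] w 0.5038898834482188 
 togo/30 [-0.015 -0.03   0.038]
```

View pics/w3.png

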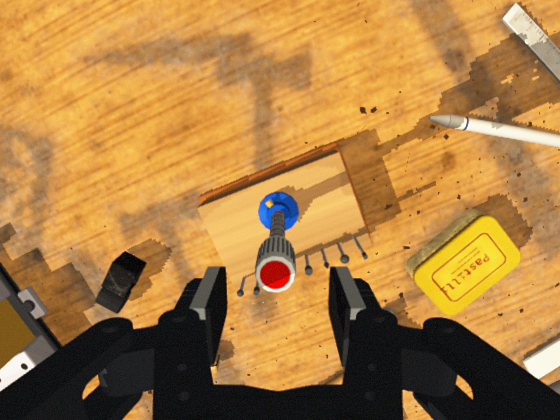

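The cap at (275,275) sits centred between the pads (inner faces at u about 217 and 340), so I close.

```bash
python3 -m pendant '[[-0.5,0,0,0,0],[-1,0,0,0,0],[-1,0,0,0,0],[-1,0,0,0,0],[-1,0,0,0,0]]' 60; python3 -c "
from h import *
togo([538,212.6,118.5])"
```

```text
time_s: 3.88
eef_pos: [539.4, 213.5, 120.9]
tcp_rot: [2.626, 1.722, -0.023]
ft_force: [-0.1, -0.2, -0.1]
gripper_width: 0.004
t 3.875 eef [539.37 213.5  120.87] F [-0.1 -0.2 -0.1] tilt z [-0.0112 -0.0092 -0.9999] x [ 0.398  0.917 -0.013] w 0.00396702447366462 
 togo/30 [-0.045 -0.029  0.08 ]
```

```bash
python3 - <<'E'
from h import *
a=snap('wrist','w4')['frame'];b=snap('scene','s4')['frame'][130:270,150:290]
c=np.hstack([cv2.resize(a[150:420,140:410],(400,400)),cv2.resize(b,(400,400))]);cv2.imwrite('pics/c4.png',c[:,:,::-1])
E
```

```text
(no output)
```

View pics/c4.png

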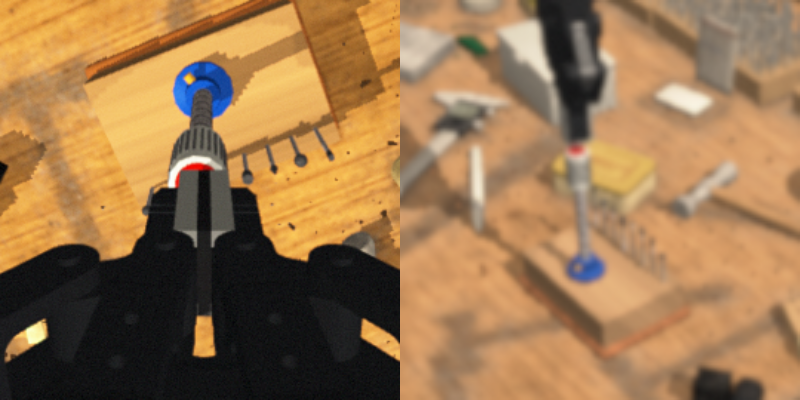

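```bash
python3 - <<'E'
from h import *
w=load('w4');s=load('s4');e=env.sense();print(e['eef_pos'],w['cam_to_world'][:3,3])
for n,i in(('w',w),('s',s)):
    print(n,'tcp proj',proj(i,e['eef_pos']),'cap',proj(i,[538,212.6,151]),'headbottom',proj(i,[538,212.6,121]))
# crop coords -> full
f=lambda x,y:(140+x*.675,150+y*.675)
for x,y in((190,178),(190,195),(218,180),(190,225),(186,172),(195,145),(205,75)): print((x,y),np.round(pt(w,*f(x,y)),1))
g=lambda x,y:(150+(x-400)*.35,130+y*.35)
for x,y in((577,152),(578,140),(580,120),(578,180)): print('s',g(x,y),np.round(pt(s,*g(x,y)),1))
E
```

```text
[539.37553106 213.48848326 120.85439524] [478.18496409 243.21590677 302.27398839]
w tcp proj (np.float64(276.59414248830853), np.float64(251.3371274048324)) cap (np.float64(272.46302660297573), np.float64(273.31744904499914)) headbottom (np.float64(273.9698738073884), np.float64(249.78731859008036))
s tcp proj (np.float64(213.16848167241523), np.float64(192.63250970266958)) cap (np.float64(211.95779402433078), np.float64(181.34879783545338)) headbottom (np.float64(212.8848637838136), np.float64(193.00711518999302))
(190, 178) [529.  215.3 169. ]
(190, 195) [528.7 215.9 180.5]
(218, 180) [532.  222.  170.2]
(190, 225) [529.8 215.9 193.9]
(186, 172) [528.6 214.1 164.9]
(195, 145) [529.3 215.8 143.4]
(205, 75) [530.7 217.4  42.9]
s (211.95, 183.2) [534.  207.1 151. ]
s (212.3, 179.0) [535.5 206.8 161. ]
s (213.0, 172.0) [534.2 200.3 182. ]
s (212.3, 193.0) [530.7 203.7 129.3]
```

```bash
python3 - <<'E'
from h import *
w=load('w4');s=load('s4');w3=load('w3')
for v in range(255,300,3): print(v,[np.round(pt(w,u,v),0).tolist() for u in(264,285)], np.round(pt(w3,212,v+5),0).tolist(),np.round(pt(w3,346,v+5),0).tolist())
for v in range(165,190,2): print('s',v,np.round(pt(s,212,v)),s['frame'][v,212])
E
```

```text
255 [[529.0, 212.0, 149.0], [533.0, 221.0, 148.0]] [564.0, 138.0, 1.0] [579.0, 245.0, 70.0]
258 [[530.0, 212.0, 151.0], [534.0, 220.0, 150.0]] [567.0, 136.0, -1.0] [613.0, 244.0, -0.0]
261 [[531.0, 212.0, 151.0], [535.0, 220.0, 150.0]] [519.0, 194.0, 165.0] [541.0, 243.0, 164.0]
264 [[528.0, 213.0, 163.0], [531.0, 221.0, 164.0]] [520.0, 194.0, 168.0] [540.0, 242.0, 168.0]
267 [[528.0, 214.0, 166.0], [531.0, 221.0, 167.0]] [520.0, 195.0, 170.0] [541.0, 242.0, 170.0]
270 [[529.0, 214.0, 168.0], [531.0, 221.0, 170.0]] [520.0, 195.0, 173.0] [541.0, 242.0, 172.0]
273 [[528.0, 214.0, 172.0], [531.0, 221.0, 172.0]] [521.0, 196.0, 176.0] [540.0, 241.0, 175.0]
276 [[528.0, 214.0, 175.0], [531.0, 221.0, 176.0]] [521.0, 196.0, 178.0] [540.0, 241.0, 178.0]
279 [[528.0, 214.0, 179.0], [531.0, 221.0, 178.0]] [521.0, 197.0, 181.0] [540.0, 240.0, 180.0]
282 [[528.0, 214.0, 181.0], [532.0, 221.0, 179.0]] [521.0, 197.0, 183.0] [541.0, 240.0, 181.0]
285 [[529.0, 214.0, 182.0], [532.0, 221.0, 182.0]] [521.0, 197.0, 186.0] [540.0, 240.0, 185.0]
288 [[529.0, 214.0, 185.0], [531.0, 221.0, 185.0]] [522.0, 198.0, 187.0] [539.0, 239.0, 188.0]
291 [[529.0, 214.0, 187.0], [531.0, 221.0, 187.0]] [522.0, 198.0, 189.0] [540.0, 239.0, 189.0]
294 [[529.0, 215.0, 190.0], [531.0, 221.0, 189.0]] [522.0, 198.0, 191.0] [540.0, 239.0, 191.0]
297 [[529.0, 215.0, 191.0], [532.0, 221.0, 191.0]] [523.0, 198.0, 192.0] [540.0, 238.0, 192.0]
s 165 [524. 186. 210.] [28 29 29]
s 167 [533. 201. 194.] [28 28 28]
s 169 [534. 203. 188.] [32 32 32]
s 171 [532. 200. 186.] [42 42 43]
s 173 [531. 200. 181.] [40 41 42]
s 175 [533. 204. 173.] [39 39 39]
s 177 [532. 202. 170.] [44 44 43]
s 179 [535. 207. 161.] [109  92  84]
s 181 [538. 212. 152.] [172  90  79]
s 183 [534. 207. 151.] [220 121 110]
s 185 [533. 206. 148.] [220 194 177]
s 187 [532. 204. 144.] [173 164 150]
s 189 [531. 204. 139.] [155 148 136]
```

The reported TCP disagrees with the pictures. Both cameras put the shut fingertips at z≈162, about 41 mm above the reported 121, so the fingers closed above the cap. xy agrees. I'll trust the images: reopen, go down about 44 mm and watch the force.

```bash
python3 -m pendant '[[0,0,0,0,0],[0,0,0,0,0],[0,0,0,0,0],[0,-0.02,0,0.3,0],[0,0.02,0.02,0.3,0],[0,0.02,0.02,0.3,0],[0,0,0,0.3,0],[0,0,0,0,0]]' 60; python3 - <<'E'
from h import *
togo([538,212.6,77])
s=snap('wrist','w5');
for v in range(255,275,3): print(v,np.round(pt(s,212,v),0).tolist(),np.round(pt(s,346,v),0).tolist())
a=s['frame'][150:420,140:410];b=snap('scene','s5')['frame'][130:270,150:290]
c=np.hstack([cv2.resize(a,(400,400)),cv2.resize(b,(400,400))]);cv2.imwrite('pics/c5.png',c[:,:,::-1])
E
```

```text
time_s: 4.97
eef_pos: [539.4, 212.8, 81.1]
tcp_rot: [2.626, 1.722, -0.026]
ft_force: [0.6, -0.1, -0.0]
gripper_width: 0.503
t 4.975 eef [539.45 212.79  81.06] F [ 0.6 -0.1 -0. ] tilt z [-0.0133 -0.01   -0.9999] x [ 0.398  0.917 -0.014] w 0.5033903185158045 
 togo/30 [-0.023 -0.041  0.136]
255 [541.0, 165.0, 35.0] [575.0, 246.0, 35.0]
258 [543.0, 164.0, 34.0] [577.0, 245.0, 35.0]
261 [545.0, 163.0, 34.0] [579.0, 245.0, 36.0]
264 [547.0, 162.0, 34.0] [579.0, 244.0, 41.0]
267 [520.0, 194.0, 127.0] [542.0, 243.0, 126.0]
270 [520.0, 195.0, 131.0] [541.0, 242.0, 129.0]
273 [520.0, 195.0, 133.0] [541.0, 242.0, 133.0]
```

View pics/c5.png

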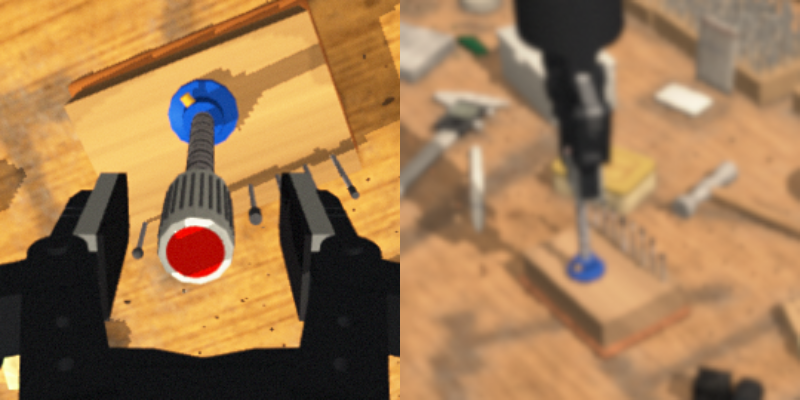

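The head is now between the pads (crop (197,250)), and in the scene view the fingertips reach near its lower half. I nudge 4 mm down and close.

```bash
python3 -m pendant '[[0,-0.03,-0.03,0.13,0],[-0.3,0,0,0,0],[-0.6,0,0,0,0],[-1,0,0,0,0],[-1,0,0,0,0],[-1,0,0,0,0]]' 60; python3 - <<'E'
from h import *
togo([538,212.6,77])
E
```

```text
time_s: 5.82
eef_pos: [539.6, 212.9, 79.1]
tcp_rot: [2.626, 1.722, -0.02]
ft_force: [1.1, 0.3, -0.0]
gripper_width: 0.192
t 5.825 eef [539.65 212.88  79.08] F [ 1.1  0.3 -0. ] tilt z [-0.0099 -0.0087 -0.9999] x [ 0.399  0.917 -0.012] w 0.19175741622273537 
 togo/30 [-0.03  -0.046  0.07 ]
```

```bash
python3 -m pendant '[[-1,0,0,-0.25,0],[-1,0,0,-0.35,0],[-1,0,0,-0.5,0],[-1,0,0,-0.7,0],[-1,0,0,-0.7,0],[-1,0,0,-0.4,0],[-1,0,0,0,0]]'; python3 - <<'E'
from h import *
togo([541,-77,160])
s=snap('wrist','w6')
t=load('top0');h=cv2.cvtColor(t['frame'],cv2.COLOR_RGB2HSV)
E
```

```text
time_s: 6.7
eef_pos: [541.4, 214.2, 173.5]
tcp_rot: [2.625, 1.722, -0.015]
ft_force: [0.2, 0.5, -0.9]
gripper_width: 0.189
t 6.7 eef [541.39 214.24 173.55] F [ 0.2  0.5 -0.9] tilt z [-0.0068 -0.0074 -0.9999] x [ 0.398  0.917 -0.01 ] w 0.1888606637897807 
 togo/30 [-8.905  3.858  0.524]
```

View pics/w6.png

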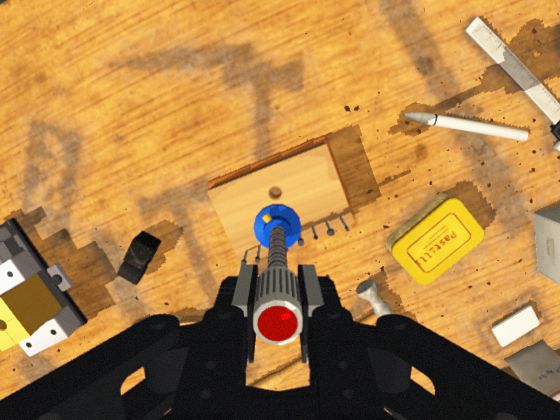

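The gauge is held and out, and the socket mouth shows at (275,192). The disc is at (276,228) and the cap at (281,322). Now I carry it over to the brass block.

```bash
python3 -m pendant '[[-1,-0.4,0.17,0,0],[-1,-0.7,0.3,0,0],[-1,-0.76,0.33,0,0],[-1,-0.76,0.33,0,0],[-1,-0.76,0.33,0,0],[-1,-0.76,0.33,0,0],[-1,-0.76,0.33,0,0],[-1,-0.76,0.33,0,0],[-1,-0.76,0.33,0,0],[-1,-0.6,0.25,0,0],[-1,-0.3,0.12,0,0],[-1,0,0,0,0]]'; python3 - <<'E'
from h import *
w=load('w6');print('socket',plane(w,275,192,34))
togo([541,-77,150])
s=snap('wrist','w7')
E
```

```text
time_s: 8.25
eef_pos: [529.1, -45.6, 164.1]
tcp_rot: [-2.63, -1.71, 0.051]
ft_force: [-0.0, -0.9, -1.1]
gripper_width: 0.192
socket [537.49124352 212.56625549  34.        ]
t 8.25 eef [529.13 -45.63 164.07] F [-0.  -0.9 -1.1] tilt z [-0.0298 -0.014  -0.9995] x [ 0.405  0.914 -0.025] w 0.19238967616026906 
 togo/30 [-0.784  0.796  0.472]
```

View pics/w7.png

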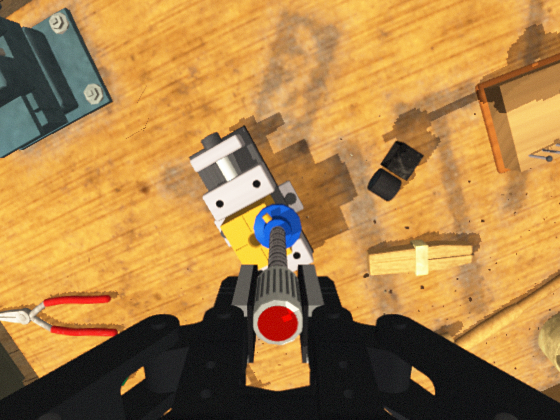

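```bash
python3 -m pendant '[[-1,0,0,0,0],[-1,0,0,0,0],[-1,0,0,0,0],[-1,0,0,0,0]]'; python3 - <<'E'
from h import *
togo([543.5,-73,150])
w=load('w7');print('bore',plane(w,254,240,68))
s=snap('wrist','w8')
c=cv2.resize(s['frame'][160:360,180:380],(800,800),interpolation=cv2.INTER_CUBIC)[:600];cv2.imwrite('pics/c8.png',c[:,:,::-1])
E
```

```text
time_s: 8.8
eef_pos: [529.3, -41.6, 164.0]
tcp_rot: [-2.624, -1.717, 0.05]
ft_force: [0.3, 0.1, -0.7]
gripper_width: 0.194
t 8.8 eef [529.31 -41.64 163.99] F [ 0.3  0.1 -0.7] tilt z [-0.0298 -0.0127 -0.9995] x [ 0.4    0.916 -0.024] w 0.1938811507002496 
 togo/30 [-0.757  0.862  0.465]
bore [543.71419356 -74.53141985  68.        ]
```

View pics/c8.png

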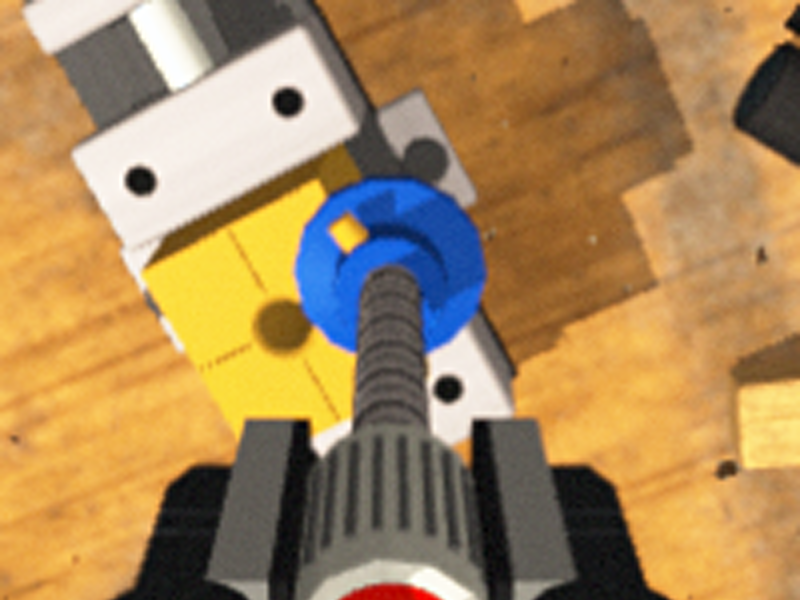

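The bore mouth is visible at crop (281,327), full (250,241). The disc centre is at crop (391,266), and the rod looks straight.

```bash
cat >> h.py <<'E'
def gauge(s,zt):
    h=cv2.cvtColor(s['frame'],cv2.COLOR_RGB2HSV)
    m=cv2.inRange(h,(0,150,100),(6,255,255))|cv2.inRange(h,(172,150,100),(180,255,255));m[:,:240]=0;m[:,320:]=0;m[:280]=0
    v,u=np.nonzero(m);cap=plane(s,u.mean(),v.mean(),zt+135)
    d=float(s['range_z'][int(v.mean()),int(u.mean())]);print('cap depth z',pt(s,u.mean(),v.mean())[2],'expected',zt+135)
    m=cv2.inRange(h,(105,120,50),(130,255,255));m[:,:220]=0;m[:,330:]=0;m[:190]=0
    v,u=np.nonzero(m);hull=cv2.convexHull(np.c_[u,v].astype(np.int32));el=cv2.fitEllipse(hull)
    uc,vc=(u.min()+u.max())/2,(v.min()+v.max())/2
    dz=zt+22+2;dc=plane(s,*el[0],dz);dc2=plane(s,uc,vc,dz)
    ax=(cap-dc)/(cap[2]-dc[2]);tip=dc+ax*(zt-dz)
    print('cap',cap,'disc',dc,dc2,'axis',ax,'tip',tip);return tip
E
python3 - <<'E'
from h import *
s=load('w8');e=env.sense()
b=plane(s,249.9,241.4,68);print('bore',b,'socket again')
tip=gauge(s,e['eef_pos'][2]-63)
togo(e['eef_pos']+b-tip)
w=load('w6');print(gauge(w,173.5-63))
E
```

```text
bore [543.79666804 -73.77422115  68.        ] socket again
cap depth z 237.01837545235486 expected 235.97460218011966
cap [529.983395   -39.65450806 235.97460218] disc [526.88811167 -41.32696123 124.97460218] [526.21915072 -41.09472097 124.97460218] axis [0.02788544 0.01506715 1.        ] tip [526.21886122 -41.68857273 100.97460218]
t 8.85 eef [529.29 -41.63 163.97] F [-0.2 -0.2 -0.7] tilt z [-0.0298 -0.0126 -0.9995] x [ 0.4    0.916 -0.024] w 0.1899676997000516 
 togo/30 [-0.72   0.99   1.095]
cap depth z 246.75368945656433 expected 245.5
cap [540.40219674 215.78070158 245.5       ] disc [540.12587119 214.59007972 134.5       ] [539.79442516 214.69625438 134.5       ] axis [0.00248942 0.01072632 1.        ] tip [540.06612513 214.33264796 110.5       ]
[540.06612513 214.33264796 110.5       ]
```

```bash
python3 -m pendant '[[-1,-0.12,0.16,0,0],[-1,-0.12,0.16,0,0],[-1,-0.12,0.16,0,0],[-1,-0.12,0.16,0,0],[-1,-0.12,0.16,0,0],[-1,-0.12,0.16,0,0],[-1,0,0,0,0]]'; python3 - <<'E'
from h import *
togo([546.9,-73.7,131])
E
```

```text
time_s: 9.72
eef_pos: [548.6, -76.3, 163.8]
tcp_rot: [-2.625, -1.715, 0.05]
ft_force: [0.4, 0.8, -1.2]
gripper_width: 0.192
t 9.725 eef [548.58 -76.28 163.78] F [ 0.4  0.8 -1.2] tilt z [-0.0296 -0.0131 -0.9995] x [ 0.401  0.916 -0.024] w 0.1924302019376276 
 togo/30 [ 0.082 -0.062  1.093]
```

Slow rows leave tilt and height alone; the 0.03 rad tilt came from the fast carry. I'll try a short fast run back to undo it, then return slowly.

```bash
python3 -m pendant '[[-1,0.7,-0.3,0,0],[-1,0.76,-0.33,0,0],[-1,0.76,-0.33,0,0],[-1,0.76,-0.33,0,0],[-1,0,0,0,0],[-1,0,0,0,0]]'; python3 - <<'E'
from h import *
togo([546.9,-73.7,131])
E
```

```text
time_s: 10.48
eef_pos: [548.6, 23.3, 162.4]
tcp_rot: [-2.626, -1.714, 0.051]
ft_force: [1.5, -0.2, -0.5]
gripper_width: 0.192
t 10.475 eef [548.61  23.33 162.36] F [ 1.5 -0.2 -0.5] tilt z [-0.0302 -0.0132 -0.9995] x [ 0.402  0.915 -0.024] w 0.19243048326479087 
 togo/30 [-2.958  1.273  1.089]
```

```bash
python3 -m pendant '[[-1,-0.35,0.15,0,0],[-1,-0.4,0.17,0,0],[-1,-0.4,0.17,0,0],[-1,-0.4,0.17,0,0],[-1,-0.4,0.17,0,0],[-1,-0.4,0.17,0,0],[-1,-0.4,0.17,0,0],[-1,0,0,0,0]]';python3 -c "
from h import *
togo([546.9,-73.7,131])"; python3 -m pendant '[[-1,0,0,-0.9,0],[-1,0,0,-1,0],[-1,0,0,-1,0],[-1,0,0,-1,0],[-1,0,0,0,0]]'; python3 - <<'E'
from h import *
togo([546.9,-73.7,131])
E
```

```text
time_s: 11.48
eef_pos: [546.8, -78.6, 163.8]
tcp_rot: [-2.634, -1.705, 0.053]
ft_force: [-0.6, 0.5, -1.2]
gripper_width: 0.194
t 11.475 eef [546.79 -78.57 163.77] F [-0.6  0.5 -1.2] tilt z [-0.0304 -0.0153 -0.9994] x [ 0.409  0.912 -0.026] w 0.19403207953063079 
 togo/30 [ 0.178 -0.04   1.089]
time_s: 12.1
eef_pos: [550.1, -72.9, 283.2]
tcp_rot: [-2.627, -1.709, 0.053]
ft_force: [0.2, 0.2, -1.4]
gripper_width: 0.193
t 12.1 eef [550.1  -72.91 283.19] F [ 0.2  0.2 -1.4] tilt z [-0.0323 -0.0127 -0.9994] x [ 0.405  0.914 -0.025] w 0.19258472544909366 
 togo/30 [0.058 0.037 5.074]
```

```bash
python3 -m pendant '[[-1,0.01,0,0.38,0],[-1,0.01,0,0.38,0],[-1,0,0,0.38,0],[-1,0,0,0.38,0],[-1,0,0,0.38,0],[-1,0,0,0.38,0],[-1,0,0,0.38,0],[-1,0,0,0.38,0],[-1,0,0,0.38,0],[-1,0,0,0.38,0],[-1,0,0,0.3,0],[-1,0,0,0,0]]';python3 - <<'E'
from h import *
s=snap('wrist','w9');e=env.sense();tip=gauge(s,e['eef_pos'][2]-63);b=np.array([543.8,-73.8,68]);togo(e['eef_pos']+b-tip)
E
```

```text
time_s: 13.6
eef_pos: [541.7, -72.9, 145.8]
tcp_rot: [-2.621, -1.707, 0.064]
ft_force: [0.2, -0.5, -1.5]
gripper_width: 0.196
cap depth z 217.97207852566382 expected 218.30777878259192
cap [542.91425264 -70.84337854 218.30777878] disc [580.66081701 -92.88880564 107.30777878] [581.94140328 -91.64201633 107.30777878] axis [-0.34005914  0.19860745  1.        ] tip [588.82223633 -97.65538447  83.30777878]
t 13.65 eef [542.06 -72.85 146.31] F [-0.3  1.  -1. ] tilt z [-0.0408 -0.0113 -0.9991] x [ 0.404  0.915 -0.027] w 0.19289746848231692 
 togo/30 [ 0.135 -1.677  0.562]
```

```bash
python3 -m pendant '[[-1,0,0,-0.38,0],[-1,0,0,-0.38,0],[-1,0,0,-0.38,0],[-1,0,0,-0.38,0],[-1,0,0,-0.38,0],[-1,0,0,0,0]]';python3 -c "
from h import *
togo([546.9,-73.7,131])"; python3 -m pendant '[[-1,0,0,0.12,0],[-1,0,0,0.12,0],[-1,0,0,0.12,0],[-1,0,0,0.12,0],[-1,0,0,0.12,0],[-1,0,0,0.12,0],[-1,0,0,0.12,0],[-1,0,0,0.12,0],[-1,0,0,0,0]]'; python3 - <<'E'
from h import *
togo([546.9,-73.7,131])
E
```

```text
time_s: 14.4
eef_pos: [546.8, -72.3, 210.6]
tcp_rot: [-2.624, -1.71, 0.056]
ft_force: [-0.2, -0.1, -1.8]
gripper_width: 0.189
t 14.4 eef [546.8  -72.28 210.63] F [-0.2 -0.1 -1.8] tilt z [-0.0347 -0.012  -0.9993] x [ 0.404  0.915 -0.025] w 0.18936126653228483 
 togo/30 [0.024 0.093 2.653]
time_s: 15.52
eef_pos: [543.9, -72.6, 177.5]
tcp_rot: [-2.622, -1.708, 0.061]
ft_force: [-0.3, -0.8, -1.5]
gripper_width: 0.195
t 15.525 eef [543.89 -72.56 177.47] F [-0.3 -0.8 -1.5] tilt z [-0.0391 -0.0115 -0.9992] x [ 0.404  0.915 -0.026] w 0.19479144098486817 
 togo/30 [0.046 0.155 1.544]
```

```bash
python3 -m pendant '[[-1,0,0,-0.38,0],[-1,0,0,-0.38,0],[-1,0,0,-0.38,0],[-1,0,0,-0.38,0],[-1,0,0,-0.38,0],[-1,0,0,-0.38,0],[-1,0,0,-0.38,0],[-1,0,0,-0.38,0],[-1,0,0,-0.38,0],[-1,0,0,-0.38,0],[-1,0,0,0,0]]';python3 -c "
from h import *
togo([546.9,-73.7,155])"; python3 -m pendant '[[-1,0,0,1,0],[-1,0,0,1,0],[-1,0,0,1,0],[-1,0,0,0.7,0],[-1,0,0,0,0]]'; python3 - <<'E'
from h import *
togo([546.9,-73.7,155])
E
```

```text
time_s: 16.9
eef_pos: [549.8, -71.1, 301.7]
tcp_rot: [-2.624, -1.71, 0.056]
ft_force: [-0.5, 0.1, -1.0]
gripper_width: 0.194
t 16.9 eef [549.77 -71.15 301.74] F [-0.5  0.1 -1. ] tilt z [-0.035  -0.012  -0.9993] x [ 0.404  0.915 -0.025] w 0.19434553917616734 
 togo/30 [0.006 0.08  4.892]
time_s: 17.52
eef_pos: [545.0, -72.5, 186.7]
tcp_rot: [-2.623, -1.709, 0.058]
ft_force: [-0.3, -0.2, -1.4]
gripper_width: 0.197
t 17.525 eef [545.   -72.52 186.71] F [-0.3 -0.2 -1.4] tilt z [-0.0365 -0.0118 -0.9993] x [ 0.404  0.915 -0.026] w 0.19723510945390305 
 togo/30 [0.016 0.104 1.054]
```

```bash
python3 -m pendant '[[-1,0,0,0,-0.05],[-1,0,0,0,-0.05],[-1,0,0,0,-0.05],[-1,0,0,0,-0.05],[-1,0,0,0,-0.03],[-1,0,0,0.3,0],[-1,0,0,0.3,0],[-1,0,0,0,0]]'; python3 - <<'E'
from h import *
e=env.sense();print(e['q']);s=snap('wrist','w10');
cv2.imwrite('pics/c10.png',cv2.resize(s['frame'][150:350,180:380],(600,600),interpolation=cv2.INTER_CUBIC)[:,:,::-1])
togo([546.9,-73.7,155])
E
```

```text
time_s: 18.52
eef_pos: [547.8, -73.3, 173.5]
tcp_rot: [-1.822, -2.538, 0.044]
ft_force: [-0.4, 0.4, -1.3]
gripper_width: 0.192
[ 0.2952319   0.34956954 -0.27399161  1.7960826   0.12411403  1.04103451
  1.86745053]
t 18.575 eef [548.1  -73.23 173.93] F [-0.1 -0.6 -0.5] tilt z [-0.0293 -0.0132 -0.9995] x [-0.32   0.947 -0.003] w 0.19378161517864192 
 togo/30 [-0.    -0.023  0.632]
```

View pics/c10.png

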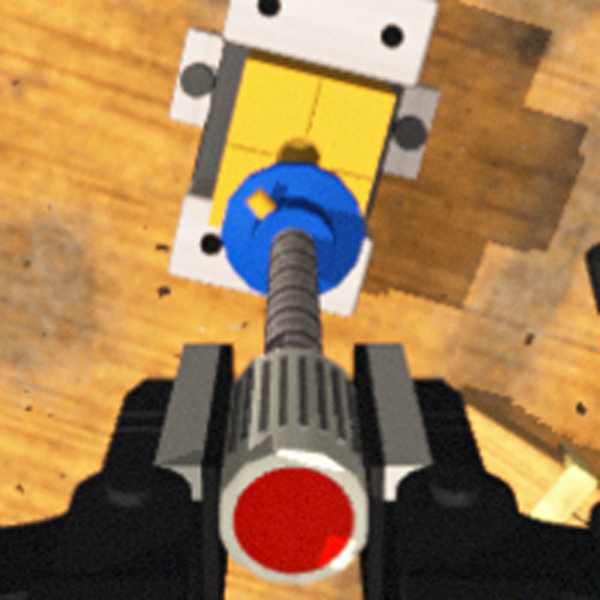

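The bore shows at crop (299,155), full (279.6,201.6), partly behind the disc. Its jaw-axis tilt is now almost zero (-0.003).

```bash
python3 - <<'E'
from h import *
s=load('w10');e=env.sense();b=plane(s,279.6,201.6,68);print('bore',b)
tip=gauge(s,173.5-63)
togo(e['eef_pos']+[*(np.array([543.8,-73.8])-tip[:2]),145-e['eef_pos'][2]])
E
```

```text
bore [542.49300104 -73.4627199   68.        ]
cap depth z 246.13867723276576 expected 245.5
cap [548.43441054 -72.71413059 245.5       ] disc [545.416      -74.32085171 134.5       ] [544.76505919 -74.5740493  134.5       ] axis [0.02719289 0.01447497 1.        ] tip [544.76337069 -74.66825088 110.5       ]
t 18.575 eef [548.1  -73.23 173.93] F [-0.1 -0.6 -0.5] tilt z [-0.0293 -0.0132 -0.9995] x [-0.32   0.947 -0.003] w 0.19378161517864192 
 togo/30 [0.041 0.01  0.964]
```

```bash
python3 -m pendant '[[-1,0.02,0.01,0.2,0],[-1,0.01,0.01,0.2,0],[-1,0.01,0,0.2,0],[-1,0.01,0,0.2,0],[-1,0,0,0.2,0],[-1,0,0,0.14,0],[-1,0,0,0,0]]' 40; python3 - <<'E'
from h import *
s=snap('wrist','w11');togo([546.9,-72.2,137]);e=env.sense();tip=gauge(s,e['eef_pos'][2]-63)
print('tip->bore',np.array([543.5,-73.7,68])-tip)
E
```

```text
time_s: 19.45
eef_pos: [547.0, -71.8, 137.0]
tcp_rot: [-1.823, -2.538, 0.044]
ft_force: [-0.6, 0.3, -1.2]
gripper_width: 0.192
t 19.5 eef [547.22 -71.83 137.29] F [ 0.3 -0.  -0.3] tilt z [-0.0294 -0.0132 -0.9995] x [-0.319  0.948 -0.003] w 0.18856216526253236 
 togo/30 [-0.008 -0.014  0.01 ]
cap depth z 209.9405020382082 expected 209.2884933447789
cap [547.51522296 -71.33459995 209.28849334] disc [544.60301786 -72.85422785  98.28849334] [544.23589358 -73.05035213  98.28849334] axis [0.02623608 0.01369034 1.        ] tip [543.97335189 -73.18279604  74.28849334]
tip->bore [-0.47335189 -0.51720396 -6.28849334]
```

```bash
python3 -m pendant '[[-1,-0.012,0,0.09,0],[-1,0,0,0.09,0],[-1,0,0,0.08,0],[-1,0,0,0.08,0],[-1,0,0,0.08,0],[-1,0,0,0.08,0]]'; python3 -c "
from h import *
togo([546.9,-72.2,137])"
```

```text
time_s: 20.25
eef_pos: [547.4, -72.4, 122.0]
tcp_rot: [-1.824, -2.539, 0.043]
ft_force: [-0.5, 0.2, -0.5]
gripper_width: 0.187
t 20.25 eef [547.38 -72.36 122.01] F [-0.5  0.2 -0.5] tilt z [-0.0283 -0.0133 -0.9995] x [-0.319  0.948 -0.004] w 0.18695271044697023 
 togo/30 [ 0.008 -0.029 -0.499]
```

```bash
python3 -m pendant '[[-1,0,0,0.08,0],[-1,0,0,0.08,0],[-1,0,0,0.07,0],[-1,0,0,0.06,0],[-1,0,0,0.06,0]]'; python3 -c "
from h import *
togo([546.9,-72.2,109])"
```

```text
time_s: 20.88
eef_pos: [547.1, -72.6, 110.7]
tcp_rot: [-1.824, -2.539, 0.043]
ft_force: [0.1, 0.0, -1.3]
gripper_width: 0.19
t 20.875 eef [547.1  -72.57 110.69] F [ 0.1  0.  -1.3] tilt z [-0.0283 -0.0133 -0.9995] x [-0.319  0.948 -0.004] w 0.1895455417149449 
 togo/30 [ 0.014 -0.001  0.056]
```

```bash
python3 -m pendant '[[-1,0,0,0.05,0],[-1,0,0,0.05,0],[-1,0,0,0.05,0]]'; python3 -c "
from h import *
togo([546.9,-72.2,109])"
```

```text
time_s: 21.25
eef_pos: [547.2, -72.5, 106.6]
tcp_rot: [-1.824, -2.539, 0.042]
ft_force: [-0.9, 0.8, 1.4]
gripper_width: 0.193
t 21.25 eef [547.23 -72.55 106.64] F [-0.9  0.8  1.4] tilt z [-0.0277 -0.0134 -0.9995] x [-0.319  0.948 -0.004] w 0.19318749823168582 
 togo/30 [ 0.014 -0.009 -0.078]
```

Force rose by about 2.6 N, so the disc is sitting on the face. I release briefly so the gauge levels itself on its disc, then regrip; the jaw axis is square to the remaining tilt.

```bash
python3 -m pendant '[[-0.3,0,0,0,0],[-0.3,0,0,0,0],[-0.3,0,0,0,0]]'; python3 -c "
from h import *
togo([546.9,-72.2,106.6]);s=snap('wrist','w12');gauge(s,106.6-63)"
python3 -m pendant '[[-1,0,0,0,0],[-1,0,0,0,0],[-1,0,0,0,0],[-1,0,0,0,0]]' 40; python3 -c "
from h import *
togo([546.9,-72.2,106.6]);s=snap('wrist','w13');gauge(s,106.6-63)"
```

```text
time_s: 21.62
eef_pos: [547.6, -72.7, 106.5]
tcp_rot: [-1.825, -2.54, 0.042]
ft_force: [0.0, -0.0, -0.1]
gripper_width: 0.352
t 21.625 eef [547.63 -72.7  106.52] F [ 0.  -0.  -0.1] tilt z [-0.0269 -0.0135 -0.9995] x [-0.319  0.948 -0.004] w 0.35247335514067807 
 togo/30 [ 0.024 -0.018 -0.002]
cap depth z 179.46741889205452 expected 178.6
cap [544.81019175 -73.54141448 178.6       ] disc [545.40005617 -73.30112514  67.6       ] [545.17997143 -73.54903266  67.6       ] axis [-0.00531409 -0.00216477  1.        ] tip [545.52759443 -73.24917068  43.6       ]
time_s: 22.18
eef_pos: [547.6, -72.6, 106.6]
tcp_rot: [-1.825, -2.54, 0.042]
ft_force: [0.4, -0.8, 0.3]
gripper_width: 0.196
t 22.175 eef [547.61 -72.65 106.56] F [ 0.4 -0.8  0.3] tilt z [-0.027  -0.0134 -0.9995] x [-0.319  0.948 -0.004] w 0.19642829521354024 
 togo/30 [ 0.022 -0.018 -0.001]
cap depth z 178.76310940398275 expected 178.6
cap [545.03232853 -73.17315833 178.6       ] disc [545.45425346 -73.30571868  67.6       ] [545.19680136 -73.50984194  67.6       ] axis [-0.00380113  0.00119424  1.        ] tip [545.54548048 -73.33438038  43.6       ]
```

```bash
cat > ck.py <<'E'
import sys
from plant import env
e=env.sense();print(e['time_s'],e['eef_pos'].round(2) if hasattr(e['eef_pos'],'round') else e['eef_pos'],'Fz',round(float(e['ft_force'][2]),2));sys.exit(float(e['ft_force'][2])>4.5)
E
python3 -m pendant '[[-1,0,0.002,0.05,0],[-1,0,0.002,0.05,0]]' >/dev/null; python3 ck.py && python3 -m pendant '[[-1,0,0.002,0.05,0]]' >/dev/null && python3 ck.py && python3 -m pendant '[[-1,0,0.002,0.05,0]]'>/dev/null && python3 ck.py && python3 -m pendant '[[-1,0,0.002,0.05,0]]'>/dev/null && python3 ck.py && python3 -m pendant '[[-1,0,0.002,0.05,0]]' >/dev/null&& python3 ck.py
```

```text
22.475 [547.77 -72.63 103.76] Fz 1.8
22.6 [547.77 -72.64 102.23] Fz 1.36
22.725 [547.71 -72.65 100.61] Fz 1.91
22.85 [547.75 -72.65  98.99] Fz 1.52
22.975 [547.72 -72.61  97.35] Fz 2.22
```

```bash
python3 -m pendant '[[-1,0,0.002,0.05,0]]' >/dev/null; python3 ck.py && python3 -m pendant '[[-1,0,0.002,0.05,0]]' >/dev/null && python3 ck.py && python3 -m pendant '[[-1,0,0.002,0.05,0]]'>/dev/null && python3 ck.py && python3 -m pendant '[[-1,0,0.002,0.05,0]]'>/dev/null && python3 ck.py && python3 -m pendant '[[-1,0,0.002,0.05,0]]' >/dev/null&& python3 ck.py && python3 -m pendant '[[-1,0,0.002,0.05,0]]' >/dev/null&& python3 ck.py && python3 -m pendant '[[-1,0,0.002,0.05,0]]' >/dev/null&& python3 ck.py
```

```text
23.1 [547.72 -72.63  95.75] Fz 1.68
23.225 [547.72 -72.69  94.11] Fz 1.41
23.35 [547.73 -72.68  92.49] Fz 1.35
23.475 [547.7  -72.66  90.87] Fz 1.28
23.6 [547.73 -72.68  89.25] Fz 1.97
23.725 [547.71 -72.68  87.64] Fz 1.42
23.85 [547.71 -72.65  86.  ] Fz 1.17
```

```bash
python3 -m pendant '[[-1,0,0.002,0.05,0]]' >/dev/null; python3 ck.py && python3 -m pendant '[[-1,0,0.002,0.05,0]]' >/dev/null && python3 ck.py && python3 -m pendant '[[-1,0,0.002,0.05,0]]'>/dev/null && python3 ck.py && python3 -m pendant '[[-1,0,0.002,0.05,0]]'>/dev/null && python3 ck.py && python3 -m pendant '[[-1,0,0.002,0.05,0]]' >/dev/null&& python3 ck.py
```

```text
23.975 [547.7  -72.69  84.4 ] Fz 1.22
24.1 [548.33 -72.59  83.78] Fz 14.7
```

```bash
python3 -m pendant '[[-1,0,0,0,0]]' >/dev/null; python3 ck.py; python3 -m pendant '[[-1,0,-0.003,-0.1,0],[-1,0,-0.005,-0.15,0],[-1,0,-0.006,-0.2,0],[-1,0,-0.006,-0.2,0],[-1,0,-0.006,-0.2,0],[-1,0,-0.006,-0.2,0],[-1,0,-0.006,-0.2,0]]'; python3 -m pendant '[[-1,0,-0.006,-0.2,0],[-1,0,-0.006,-0.2,0],[-1,0,-0.009,-0.3,0],[-1,0,-0.009,-0.3,0],[-1,0,-0.009,-0.3,0],[-1,0,0,0,0]]'; python3 - <<'E'
from h import *
s=snap('wrist','w14');togo([541.4,214.2,173])
cv2.imwrite('pics/c14.png',cv2.resize(s['frame'][150:350,180:380],(600,600),interpolation=cv2.INTER_CUBIC)[:,:,::-1])
E
```

```text
24.225 [548.2  -72.55  84.01] Fz 0.25
time_s: 25.1
eef_pos: [547.8, -72.4, 123.0]
tcp_rot: [-1.825, -2.54, 0.042]
ft_force: [0.1, -0.1, -1.2]
gripper_width: 0.199
time_s: 25.85
eef_pos: [548.5, -72.3, 165.9]
tcp_rot: [-1.826, -2.541, 0.04]
ft_force: [0.4, -0.4, -1.5]
gripper_width: 0.201
t 25.9 eef [548.13 -72.27 165.4 ] F [ 0.3  0.  -1.6] tilt z [-0.026  -0.0137 -0.9996] x [-0.319  0.948 -0.005] w 0.20227942829611956 
 togo/30 [ 9.12   2.827 -0.378]
```

View pics/c14.png

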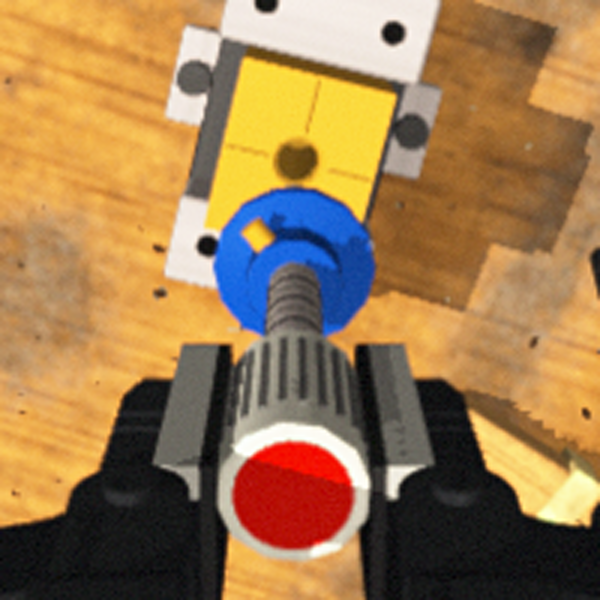

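The disc has visibly moved up the rod, the gauge hangs straight, and the bore is free at crop (296,159). Twelve pictures are viewed now, so from here I check by numbers only. I carry it back at moderate speed.

```bash
python3 -m pendant '[[-1,0.3,0.09,0,0],[-1,0.4,0.12,0,0],[-1,0.4,0.12,0,0],[-1,0.4,0.12,0,0],[-1,0.4,0.12,0,0],[-1,0.4,0.12,0,0],[-1,0.4,0.12,0,0],[-1,0.4,0.12,0,0],[-1,0.4,0.12,0,0],[-1,0.4,0.12,0,0],[-1,0.4,0.12,0,0],[-1,0.4,0.12,0,0]]' >/dev/null; python3 -c "
from h import *
togo([539.6,213.3,165])"; python3 -m pendant '[[-1,0.4,0.12,0,0],[-1,0.4,0.12,0,0],[-1,0.4,0.12,0,0],[-1,0.4,0.12,0,0],[-1,0.4,0.12,0,0],[-1,0.4,0.12,0,0],[-1,0.4,0.12,0,0],[-1,0.3,0.1,0,0],[-1,0.2,0.06,0,0],[-1,0,0,0,0]]'; python3 -c "
from h import *
togo([539.6,213.3,165])"
```

```text
t 27.4 eef [541.7   85.98 162.28] F [ 0.8  0.1 -1.7] tilt z [-0.028  -0.0129 -0.9995] x [-0.32   0.947 -0.003] w 0.19656353466260726 
 togo/30 [ 4.043  1.288 -0.143]
time_s: 28.65
eef_pos: [537.9, 198.1, 160.8]
tcp_rot: [-1.82, -2.541, 0.042]
ft_force: [-0.2, -0.8, -1.0]
gripper_width: 0.197
t 28.65 eef [537.92 198.06 160.83] F [-0.2 -0.8 -1. ] tilt z [-0.0282 -0.0126 -0.9995] x [-0.322  0.947 -0.003] w 0.19713093020669742 
 togo/30 [ 0.462  0.212 -0.147]
```

```bash
python3 -m pendant '[[-1,0.16,0.07,0,0],[-1,0.15,0.07,0,0],[-1,0.12,0.06,0,0],[-1,0,0,0,0]]' >/dev/null; python3 - <<'E'
from h import *
s=snap('wrist','w15');togo([539.6,213.3,150])
e=env.sense();zt=e['eef_pos'][2]-62.3
import h as H
src=s
hsv=cv2.cvtColor(s['frame'],cv2.COLOR_RGB2HSV)
m=cv2.inRange(hsv,(105,120,50),(130,255,255));m[:,:220]=0;m[:,330:]=0;m[:190]=0
v,u=np.nonzero(m);el=cv2.fitEllipse(cv2.convexHull(np.c_[u,v].astype(np.int32)));print('disc px',u.min(),u.max(),v.min(),v.max())
d=46.7;dc=plane(s,*el[0],zt+d+2)
m=cv2.inRange(hsv,(0,150,100),(6,255,255))|cv2.inRange(hsv,(172,150,100),(180,255,255));m[:,:240]=0;m[:,320:]=0;m[:280]=0
v,u=np.nonzero(m);cap=plane(s,u.mean(),v.mean(),zt+135);print('cap z',pt(s,u.mean(),v.mean())[2],zt+135)
ax=(cap-dc)/(cap[2]-dc[2]);print('cap',cap,'disc',dc,'axis',ax,'tip',cap-ax*135)
# socket: dark blob near its predicted pixel
pu,pv=proj(s,[537.5,212.6,34]);print('socket px',pu,pv)
g=cv2.cvtColor(s['frame'],cv2.COLOR_RGB2GRAY);x0,y0=int(pu)-20,int(pv)-20
c=g[y0:y0+40,x0:x0+40];print(np.median(c));np.set_printoptions(linewidth=250);print(c[::2,::2])
E
```

```text
t 29.2 eef [539.96 211.55 160.53] F [ 0.5  0.4 -1.8] tilt z [-0.0282 -0.0134 -0.9995] x [-0.32   0.948 -0.004] w 0.2027013022481255 
 togo/30 [0.06  0.018 0.35 ]
disc px 251 303 213 261
cap z 232.477755220473 233.23040025013228
cap [537.10408543 211.21117066 233.23040025] disc [537.21762251 210.92469735 146.93040025] axis [-0.00131561  0.00331951  1.        ] tip [537.28169269 210.76303745  98.23040025]
socket px 279.58502228762427 199.97159663452373
197.0
[[191 193 196 195 193 198 195 197 194 195 197 196 196 196 196 198 198 196 199 195]
 [194 192 196 193 194 196 194 193 195 196 193 197 195 194 194 194 197 197 197 198]
 [202 200 199 198 193 193 194 194 193 196 194 192 193 196 197 195 193 195 195 198]
 [203 202 201 203 199 194 197 194 194 192 194 193 195 196 200 196 195 194 192 196]
 [202 204 201 205 205 201 199 199 196 196 197 195 195 195 195 195 194 194 195 196]
 [203 203 206 202 207 206 205 203 202 198 200 196 193 190 193 195 194 196 194 197]
 [206 203 203 201 205 204 206 207 206 204 205 201 200 197 195 193 194 193 194 195]
 [198 203 203 206 205 201 202 204 199 190 187 190 198 203 
[... 321 characters left out ...]
35 105 131 197 203 202 202 204 204]
 [205 205 204 201 202 203 197 137  90  76  85  75  82 179 200 201 204 203 201 201]
 [204 203 204 204 205 203 204 186 134  86  80  96 151 192 196 201 202 202 204 203]
 [206 207 206 206 203 206 202 204 189 170 162 177 193 200 201 198 199 198 199 200]
 [199 201 204 206 206 204 207 202 202 203 202 198 200 203 203 203 200 199 200 197]
 [200 197 196 202 201 207 206 207 193 176 173 198 204 202 201 202 201 202 201 200]
 [193 196 199 199 194 143  91  71  64  54  55  60  63 110 171 200 202 201 202 201]
 [197 198 193 139  77  84  97  97  98  96  96  95  93  80  61  85 167 204 203 202]
 [194 142  84  94 101 102  99  93  93  94  94  92  96  94  93  88  65  86 181 206]]
```

```bash
python3 - <<'E'
from h import *
s=load('w15');g=cv2.cvtColor(s['frame'],cv2.COLOR_RGB2GRAY);x0,y0=259,179
c=g[y0:y0+31,x0:x0+40]<165;v,u=np.nonzero(c);print(u.min(),u.max(),v.min(),v.max());so=plane(s,x0+(u.min()+u.max())/2,y0+(v.min()+v.max())/2,34);print('socket',so)
e=env.sense();tip=np.array([537.3,210.8]);togo([*(e['eef_pos'][:2]+so[:2]-tip),102.5])
E
```

```text
13 26 15 28
socket [538.22989025 211.87171589  34.        ]
t 29.2 eef [539.96 211.55 160.53] F [ 0.5  0.4 -1.8] tilt z [-0.0282 -0.0134 -0.9995] x [-0.32   0.948 -0.004] w 0.2027013022481255 
 togo/30 [0.031 0.101 1.932]
```

```bash
python3 -m pendant '[[-1,0.008,0.014,0.2,0],[-1,0.006,0.012,0.2,0],[-1,0.005,0.012,0.2,0],[-1,0.005,0.011,0.2,0],[-1,0.004,0.011,0.2,0],[-1,0.003,0.01,0.2,0],[-1,0,0.01,0.2,0],[-1,0,0.01,0.2,0],[-1,0,0.005,0.15,0],[-1,0,0,0,0]]' >/dev/null; python3 - <<'E'
from h import *
s=snap('wrist','w16');togo([540.9,213.0,102.5])
e=env.sense();zt=e['eef_pos'][2]-62.3
hsv=cv2.cvtColor(s['frame'],cv2.COLOR_RGB2HSV)
m=cv2.inRange(hsv,(105,120,50),(130,255,255));m[:,:220]=0;m[:,330:]=0;m[:190]=0
v,u=np.nonzero(m);el=cv2.fitEllipse(cv2.convexHull(np.c_[u,v].astype(np.int32)))
dc=plane(s,*el[0],zt+48.7)
m=cv2.inRange(hsv,(0,150,100),(6,255,255))|cv2.inRange(hsv,(172,150,100),(180,255,255));m[:,:240]=0;m[:,320:]=0;m[:280]=0
v,u=np.nonzero(m);cap=plane(s,u.mean(),v.mean(),zt+135)
ax=(cap-dc)/(cap[2]-dc[2]);print('axis',ax,'tip',cap-ax*135,'disc',dc)
E
```

```text
t 30.5 eef [540.67 211.84 103.63] F [-0.3  0.3 -0.7] tilt z [-0.0292 -0.0141 -0.9995] x [-0.319  0.948 -0.004] w 0.197983035033048 
 togo/30 [0.034 0.021 0.037]
axis [3.32882950e-04 4.21094418e-03 1.00000000e+00] tip [537.57577657 210.51705897  41.33118484] disc [537.59198797 210.72213195  90.03118484]
```

```bash
python3 -m pendant '[[-1,0.036,0.032,0,0],[-1,0,0,0,0],[-1,0,0.002,0.07,0],[-1,0,0.002,0.07,0],[-1,0,0.002,0.07,0]]' >/dev/null; python3 ck.py && python3 -m pendant '[[-1,0,0.002,0.06,0]]' >/dev/null && python3 ck.py && python3 -m pendant '[[-1,0,0.002,0.06,0]]'>/dev/null && python3 ck.py && python3 -m pendant '[[-1,0,0.002,0.06,0]]'>/dev/null && python3 ck.py && python3 -m pendant '[[-1,0,0.002,0.06,0]]' >/dev/null&& python3 ck.py;python3 -c "
from h import *
togo([541.3,213.5,79])"
```

```text
31.125 [541.98 213.51  97.86] Fz -1.99
31.25 [541.95 213.49  95.84] Fz -1.2
31.375 [541.82 213.51  93.83] Fz -1.42
31.5 [541.8  213.52  91.89] Fz -1.17
31.625 [541.71 213.56  89.94] Fz -1.35
t 31.625 eef [541.71 213.56  89.94] F [ 0.2  0.7 -1.4] tilt z [-0.028  -0.0135 -0.9995] x [-0.319  0.948 -0.004] w 0.19915557006718404 
 togo/30 [ 0.004 -0.002  0.365]
```

```bash
python3 -m pendant '[[-1,0,0.002,0.06,0],[-1,0,0.002,0.06,0],[-1,0,0.002,0.06,0]]' >/dev/null; python3 ck.py && python3 -m pendant '[[-1,0,0.001,0.05,0]]' >/dev/null && python3 ck.py && python3 -m pendant '[[-1,0,0.001,0.03,0]]'>/dev/null && python3 ck.py && python3 -m pendant '[[-1,0,0.001,0.03,0]]'>/dev/null && python3 ck.py && python3 -m pendant '[[-1,0,0.001,0.03,0]]' >/dev/null&& python3 ck.py
```

```text
32.0 [541.75 213.54  84.18] Fz -0.82
32.125 [541.73 213.53  82.52] Fz -1.01
32.25 [541.73 213.48  81.49] Fz -1.38
32.375 [541.7  213.53  80.53] Fz -0.68
32.5 [541.75 213.57  79.63] Fz -0.99
```

```bash
python3 -m pendant '[[-1,0,0.001,0.03,0]]' >/dev/null; python3 ck.py && python3 -m pendant '[[-1,0,0.001,0.03,0]]' >/dev/null && python3 ck.py && python3 -m pendant '[[-1,0,0.001,0.03,0]]'>/dev/null && python3 ck.py && python3 -m pendant '[[-1,0,0.001,0.03,0]]'>/dev/null && python3 ck.py
```

```text
32.625 [542.13 213.69  79.14] Fz 4.89
```

The tip is on the socket floor (rep. z 79.1, as before the lift). Release and back off upward.

```bash
python3 -m pendant '[[-0.6,0,0,0,0],[-0.2,0,0,0,0],[0.1,0,0,0,0],[0.1,0,0,0,0],[0.1,0,-0.003,-0.15,0],[0.1,0,-0.006,-0.3,0],[0.1,0,-0.01,-0.5,0],[0.1,0,-0.01,-0.6,0],[0.1,0,-0.01,-0.8,0],[0.1,0,-0.01,-0.8,0],[0.1,0,-0.01,-0.4,0],[0.1,0,0,0,0]]'; python3 - <<'E'
from h import *
togo([541.7,213.5,160]);
for n in('wrist','scene','top'):
    s=snap(n,n+'F');hsv=cv2.cvtColor(s['frame'],cv2.COLOR_RGB2HSV)
    m=cv2.inRange(hsv,(105,120,50),(130,255,255));k,_,st,ce=cv2.connectedComponentsWithStats(m)
    for j in range(1,k):
        if st[j,4]>15:print(n,'blue',st[j],ce[j].round(1),pt(s,*ce[j]).round(1))
    m=cv2.inRange(hsv,(0,150,100),(6,255,255))|cv2.inRange(hsv,(172,150,100),(180,255,255));k,_,st,ce=cv2.connectedComponentsWithStats(m)
    for j in range(1,k):
        if st[j,4]>8:
            p=pt(s,*ce[j])
            if 100<p[2]<200:print(n,'cap',st[j],ce[j].round(1),p.round(1),plane(s,*ce[j],151).round(1))
    if n!='wrist':
        # compare rest of scene to start
        a=load(n+'0')['frame'].astype(int);d=np.abs(a-s['frame']).max(2)>60
        k,_,st,ce=cv2.connectedComponentsWithStats(d.astype(np.uint8))
        print([ (ce[j].round().tolist(),int(st[j,4])) for j in range(1,k) if st[j,4]>25])
E
```

```text
time_s: 34.12
eef_pos: [545.1, 215.4, 196.0]
tcp_rot: [-1.827, -2.542, 0.034]
ft_force: [0.6, -0.3, -0.6]
gripper_width: 0.548
t 34.125 eef [545.11 215.4  195.97] F [ 0.6 -0.3 -0.6] tilt z [-0.0214 -0.0113 -0.9997] x [-0.319  0.948 -0.004] w 0.5475848290068236 
 togo/30 [-0.019 -0.099  1.202]
wrist blue [261 176  34  27 539] [277.8 188.1] [533.  211.3  77.9]
wrist cap [267 207  21  20 317] [277.3 216.3] [538.2 212.9 151. ] [538.2 212.9 151. ]
scene blue [ 0 21  4  9 16] [ 1.1 25.2] [ 435.9 1017.9  285.7]
scene blue [   0  105   43   35 1058] [ 19.7 121.4] [380.7 940.1  48.9]
scene blue [209 211  11   8  49] [214.4 214.7] [529.5 200.6  73.7]
scene blue [401 286   6   5  22] [403.6 288.2] [ 715.9 -173.8   16.1]
scene cap [ 66 224  26  80 231] [ 76.  260.6] [220.  133.8 180.4] [227.7 167.6 151. ]
[([206.0, 26.0], 1761), ([218.0, 55.0], 30), ([211.0, 71.0], 622), ([198.0, 61.0], 52), ([207.0, 109.0], 2430), ([92.0, 134.0], 85), ([2.0, 159.0], 28), ([154.0, 183.0], 83), ([214.0, 214.0], 83), ([215.0, 224.0], 89)]
[([233.0, 191.0], 441), ([193.0, 192.0], 370), ([219.0, 187.0], 51), ([216.0, 203.0], 178), ([180.0, 226.0], 415), ([256.0, 221.0], 45), ([217.0, 241.0], 184), ([237.0, 238.0], 67), ([240.0, 255.0], 115), ([245.0, 266.0], 167), ([263.0, 292.0], 289), ([298.0, 344.0], 66), ([307.0, 350.0], 26), ([308.0, 382.0], 3031), ([256.0, 364.0], 29), ([358.0, 412.0], 244), ([303.0, 418.0], 166)]
```

The cap is back at (538.2, 212.9, z 151.0), exactly as at the start, so the gauge is upright and seated. In the scene view the disc rose 9.5 px, about 24.5 mm, so it shows roughly 46.5 mm. The fingers are clear, so I hand in.

```bash
python3 -c "
from plant import ticket
print(ticket.sign_off())"
```

```text
the job is handed in; nothing more can be done
None
```

The job is done and handed in at about 34 s: the bore measures **about 46.5 mm deep**. The gauge is back upright in its socket with the disc marking that depth.

**What I did:** I lifted the larger gauge by its head and lowered it into the bore until the disc sat on the brass. I released and regripped it there so that it stood vertical, then pressed at about 13 mm/s until the tip stood on the bottom. After drawing it out straight, I carried it back to the socket and seated it on the floor.

**Last checks:**
- **Seating:** the cap is at (538.2, 212.9, 151.0) mm, within 0.3 mm of its starting position, so the gauge is upright and fully seated.
- **Depth:** the scene camera shows the disc about 24.5 mm higher on the rod, which gives 46.5 mm. The contact heights gave about 46.7 mm.
- **Other objects:** comparing start and end pictures showed no obvious change at the vice, loupe, clamp or pen. The arm and its shadow covered part of the view, and I did not measure each object.

**What disagreed or went wrong:**
- **TCP height:** the cameras put the fingertips about 41 mm above the reported TCP. My first grasp therefore closed above the cap without touching it, and I went by the images after that.
- **Tilt:** the tool tilted up to about 0.04 rad during the fast moves, which is why I turned it and regripped in the bore.
- **Contact force:** the reading at the bottom was 14.7 N, above the 5 to 10 N aimed for but well under 30 N.
- **Depth readings:** single depth readings on the disc in the final pictures were noisy (74 to 78 mm above the bench), so I relied on the pixel shift instead.

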